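# Set the hold-down clamp's running clearance

## Robot

A 6-joint arm with a two-finger parallel gripper is mounted at the origin on the work surface. World frame = base frame: x ahead of the robot, y to its left, z up, the work surface at z = 0. Lengths are in mm, angles in rad, forces in N, time in s.
With the tool pointing down it reaches from about 350 to 725 mm from the base axis. Payload 6 kg.
Tool frame: the origin (TCP) lies between the finger pads; the fingertips stand 17 mm ahead of it and the grasp point (between the pads) lies 2 mm behind it; z points along the fingers, y is the line along which they close (so a half turn about z gives the same grasp; the last joint's range is limited). The gripper opens to 85 mm and grips with 20 to 120 N. Pads are 22 mm wide; open, the fingers measure 114 mm over their backs; the gripper's body (76 mm by 85 mm) begins 54 mm behind the grasp point. The pads swing forward as they close: fully open they stand 13 mm farther back than shut.
Start: joints at [-0.83, 0.04, 0.085, 0, -1.615, -0.334], TCP at [237.408, -551.007, 209.061] pointing down, gripper open.
Joint ranges: [-2.56, 2.56], [-1.29, 2.01], [-1.08, 1.49], [-3.29, 1.98], [-2.81, -0.18], [-2.99, 2.99]. Speed limits (rad/s): [2.57, 2.57, 3.01, 3.14, 3.14, 3.14].

## Interface

Orientations are given as a unit quaternion [w, x, y, z].
In Python, from bench import env gives the robot as it stands.
- The arm moves only by the tool servo_tool, never from a script. Its argument "series" is one flat list of numbers, 7 for each row, row after row: the finger opening in mm, from 0 to 85.4, then the shift along the tool's x, y, z in mm, then the turn, a rotation vector about the tool's x, y, z in degrees. A call has 1 to 5 rows; each row is the pose to reach, as a shift and turn from the pose commanded when the call began, along the tool's axes at that moment; what a row does not reach only later rows make up. A row lasts 1/10 s, in which the tool goes at most 50 mm and 8.59 degrees, less where a joint would pass 70% of its speed; a pose out of reach is approached as far as the arm can. A call with a gripper value outside its range is refused whole. The fingers move at their own pace and stop on an object; "force" is the grip in N (left out, the last holds). Time passes only in rows, so rows that repeat a pose let the fingers close. It gives the time, the measured TCP pose, the force, the opening and the grip force at its end, in the units of the state.
- env.observe(): the state, without advancing time (a new reading comes with each control period).
- env.snapshot(name): name is "scene" or "top" or "wrist"; returns a dict with "image" (384x512x3 uint8, blue, green, red), "z_map" (384x512 float32, mm along the optical axis (not along the pixel's ray), 0 where there is no reading), "camera_matrix" (3x3 intrinsics, pixels), "R" (3x3) and "t" (3): a world point X has camera coordinates R X + t; the wrist camera has in their place "mount" (4x4, takes a point from camera to tool coordinates, whose origin is the TCP and whose axes are the flange's). Camera axes: x right, y down, z forward; pixel columns grow to the right and rows downward; lengths in mm; the calibration is good to about 2 mm. A picture is of the moment at which its call begins: read the wrist's pose just before it.
- env.close_job(): hands the job in; it is judged then, once.
The state is a dict: "clock": time; "joint_positions": joint angles; "qvel": joint speeds; "effort": joint torques, N m; "tcp_pos": TCP position; "ee_rot": TCP orientation; "contact_force": force on the tool from outside, world axes, zero at the start; "torque": the same for the moment, N m; "finger_gap": finger opening in mm; "gripper_force": force on a finger pad.
Only numpy, scipy, OpenCV 4.12 (cv2) and the standard library are available. Lean on these libraries where they do the work, as an engineer would, in place of code of your own. Each camera call takes 0.05 s, during which the arm holds its last target. There are 200 camera calls.

## Task

Clear the swarf from the engraver's hold-down clamp by pressing the sprung nozzle cap of the air canister beside it fully down and letting it come up again. Then screw the clamp's thumbscrew down (clockwise from above) until its foot seats on the plate and it will turn no further, and back it off a quarter turn. Finish with the gripper still firmly holding the thumbscrew there, and leave everything else on the bench where it is.

Things in the scene. Friction and masses are not known exactly. Their poses are not given: they have to be found in the camera images.
- nozzle_top (a point): centre of the flat top of the white nozzle cap, a round button 26 mm across and 19 mm high on top of an upright aluminium canister (52 mm across, in a black foot fixed to the bench). With the cap up this point is 150 mm above the bench
- nozzle (a joint): how far the nozzle cap is pressed down, m: 0 up, 0.006 fully down against its stop. Its spring takes about 2 N to start and 6 N to hold fully down, and lifts the cap when let go
- thumbscrew_grip (a point): middle of the thumbscrew's flat upright blade, on the screw's vertical axis. The blade is brass, 42 mm long along this point's x axis, 10 mm thick along its y axis, 30 mm high (15 mm above and below this point); grip it across the thickness. This point is 27 mm above the top of the clamp's arm when wholly unscrewed, 25 mm when seated (it sinks 4 mm a turn); the arm is 50 mm wide, its top 90 mm above the bench. The clamp never moves
- thumbscrew (a joint): angle of the thumbscrew, rad: grows as it is screwed down (clockwise seen from above). 3.2: seated against a hard stop; 0: unscrewed as far as it goes. It turns with steady friction of about 0.06 N m and stays where it is left; 1.2 to 2.4 rad are to go at the start
- spindle: the clamp's steel spindle with its foot and the brass thumbscrew that it carries; origin on the screw axis, 90 mm above the bench when wholly unscrewed, sinking 4 mm a turn
- tin: small round aluminium tin 32 mm across, 24 mm high, standing between clamp and canister; a bystander; origin at the centre of its underside
- burr_block: round wooden block 52 mm across, 28 mm high, with steel burrs standing in it up to 56 mm; a bystander on the clamp's other side (-y); origin at the centre of its underside
- graver: screwdriver-like hand graver 120 mm long with a dark wooden handle, lying in front of the clamp; a bystander
- bottle: white bottle 48 mm across, 100 mm high with a black screw cap; a bystander; origin at the centre of its underside
- tweezers: steel tweezers 130 mm long, lying flat, 8 mm high; a bystander
- loupe: black eye loupe, a ring 34 mm across, 22 mm high; a bystander
- marker: black pen 130 mm long, 10 mm thick, lying flat; a bystander

How it is judged:
By the outcome, as a careful person would: the job done as asked, in the order asked, and still so for the second after the job is handed in, while the arm keeps its last pose, push and grip.
It also fails if it takes over 48 s, if anything falls off the work surface, if the arm or the gripper's body presses on something with over 40 N, if the wrist force passes 120 N, or if a joint passes its speed limit or range.

## Working session

There is one attempt and no reset: what is moved stays moved. The work goes in short steps, Python scripts to look and compute and a tool call to move; the robot and the scene stay as the last step left them, time stands still between calls to the robot, and variables do not carry over. Pictures are saved under pics/ and viewed, at most 10 in all, crops included, and the job is handed in when it is done.

Besides the shell and the picture viewer there is one more tool, called after "Request:" as name(argument=value, ...) on one line, values as JSON. servo_tool: Moves the arm, as the interface text tells. Its arguments: {"type":"object","properties":{"series":{"type":"array"},"force":{"type":"number"}},"required":["series"]}

```bash
mkdir -p pics; cat > h.py <<'E'
import numpy as np, cv2
from bench import env
def snap(n,f):
    s=env.observe(); d=env.snapshot(n); cv2.imwrite('pics/'+f+'.png',d['image'])
    if 'mount' in d:
        w,x,y,z=s['ee_rot']; from scipy.spatial.transform import Rotation as Ro
        T=np.eye(4);T[:3,:3]=Ro.from_quat([x,y,z,w]).as_matrix();T[:3,3]=s['tcp_pos']
        d['C2W']=T@d['mount']
    else:
        T=np.eye(4);T[:3,:3]=d['R'].T;T[:3,3]=-d['R'].T@d['t'];d['C2W']=T
    np.savez('pics/'+f+'.npz',**{k:v for k,v in d.items()})
    return d
def cloud(f):
    d=np.load('pics/'+f+'.npz');z=d['z_map'];K=d['camera_matrix']
    v,u=np.mgrid[:z.shape[0],:z.shape[1]]
    P=np.stack([(u-K[0,2])/K[0,0]*z,(v-K[1,2])/K[1,1]*z,z,np.ones_like(z)],-1)@d['C2W'].T
    P[z==0]=np.nan
    return P[...,:3]
E
python3 - <<'E'
from h import *
s=env.observe(); print(s)
a=snap('top','top1');b=snap('scene','scene1')
P=cloud('top1')
print(a['C2W'])
cv2.imwrite('pics/both.png',cv2.resize(a['image'],(768,576)))
E
```

```text
{'clock': 0.0, 'joint_positions': array([-8.30280342e-01,  4.08322838e-02,  8.37649308e-02, -4.85159448e-04,
       -1.61552112e+00, -3.33686415e-01]), 'qvel': array([-0.00052722, -0.00018106,  0.00026956, -0.00084324,  0.00116048,
        0.00066407]), 'effort': array([-1.82737451e-03, -3.68196702e+01,  3.47407973e+01,  6.93212897e+00,
       -5.41307279e-03, -9.01400682e-06]), 'tcp_pos': array([ 237.3310454 , -550.64057807,  208.03785433]), 'ee_rot': array([-2.50250306e-04, -2.02025205e-01,  9.79379883e-01,  8.93898013e-04]), 'contact_force': array([-0.16456263, -0.25529932,  0.39474776]), 'torque': array([0.05287173, 0.01305033, 0.00840363]), 'gripper_force': 0.0, 'finger_gap': 85.30638578529084}
[[-1.87843641e-02 -9.81046243e-01  1.92861135e-01  4.38972096e+02]
 [-9.99739133e-01  1.59233350e-02 -1.63741437e-02 -1.65683324e+01]
 [ 1.29927997e-02 -1.93118402e-01 -9.81089430e-01  9.62060618e+02]
 [ 0.00000000e+00  0.00000000e+00  0.00000000e+00  1.00000000e+00]]
```

View pics/both.png

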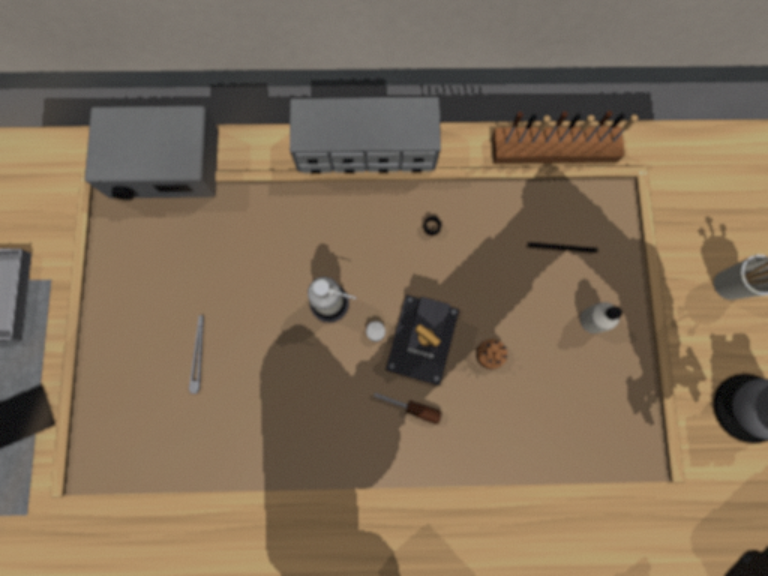

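View pics/scene1.png

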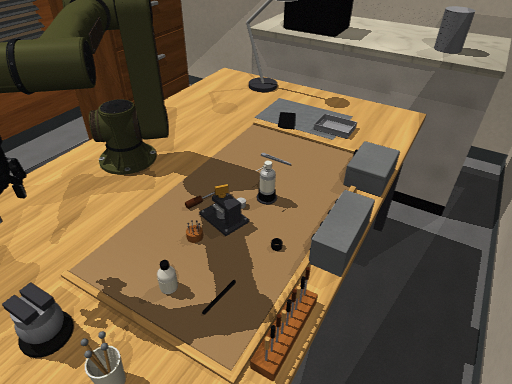

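The top view shows the cap at about (321,288), with a spray tube pointing right. The brass blade is at (428,335), the tin at (375,330), and the clamp spans (390–460, 295–385). Next I'll measure from the depth cloud.

```bash
python3 - <<'E'
from h import *
P=cloud('top1');im=cv2.imread('pics/top1.png')
def reg(u0,u1,v0,v1,zl,zh,n):
    Q=P[v0:v1,u0:u1].reshape(-1,3);Q=Q[(Q[:,2]>zl)&(Q[:,2]<zh)]
    c,s,a=cv2.minAreaRect(Q[:,:2].astype(np.float32)); print(n,len(Q),Q.mean(0).round(1),np.round(c,1),np.round(s,1),round(a,1),Q.min(0).round(),Q.max(0).round())
reg(200,240,180,215,144,160,'cap')
reg(200,240,180,215,120,144,'can/tube')
reg(200,240,180,215,70,120,'can')
reg(270,300,205,240,125,140,'blade')
reg(262,310,195,250,84,96,'arm')
reg(262,310,195,260,96,170,'above arm')
reg(240,260,208,230,18,30,'tin')
reg(310,345,220,250,20,70,'burr')
for v in range(212,226,2): print(P[v,275:297:2,2].round())
cv2.imwrite('pics/crop1.png',cv2.resize(im[170:270,190:350],None,fx=5,fy=5,interpolation=cv2.INTER_CUBIC))
E
```

```text
cap 120 [598.   67.1 149.6] [597.9  52.5] [62.6 24.1] 85.3 [583.  22. 144.] [612.  84. 155.]
can/tube 40 [590.4  58.7 132.8] [596.8  53.7] [67.4 26.2] 89.9 [584.  20. 120.] [610.  87. 144.]
can 270 [592.2  68.6 109. ] [599.   70.8] [50.6 51.7] 69.3 [573.  46.  70.] [625.  96. 120.]
blade 82 [526.  -91.5 130.7] [526.1 -91.8] [41.4 10. ] 50.4 [ 511. -108.  125.] [542. -74. 135.]
arm 583 [549.6 -98.6  90.2] [546.3 -97.9] [50.  86.3] 73.4 [ 500. -132.   84.] [594. -64.  95.]
above arm 135 [524.6 -90.8 121.1] [526.2 -91.4] [39.3 24.9] 74.9 [ 510. -108.   99.] [542. -74. 135.]
tin 123 [545.3 -10.2  24.4] [545.2 -10.3] [29.5 31.2] 41.6 [530. -26.  20.] [561.   5.  30.]
burr 318 [ 502.2 -210.5   30.6] [ 501.9 -211.4] [50. 49.] 88.7 [ 477. -237.   20.] [ 527. -187.   58.]
[12. 91. 89. 92. 89. 91. 90. 90. 91. 91. 93.]
[14. 89. 86. 92. 90. 90. 88. 89. 91. 88. 90.]
[ 89.  91. 131.  90.  88.  92.  91.  92.  89.  88.  90.]
[ 92. 131. 131. 132.  93.  85.  95.  89.  91.  91.  89.]
[ 87. 115. 133. 131. 130. 101.  nan  90.  88.  93.  88.]
[ 91.  89. 112. 128. 130. 131. 131.  91.  95.  89.  13.]
[ 89.  90. 102. 104. 129. 132. 130. 129.  92.  91.  12.]
```

View pics/crop1.png

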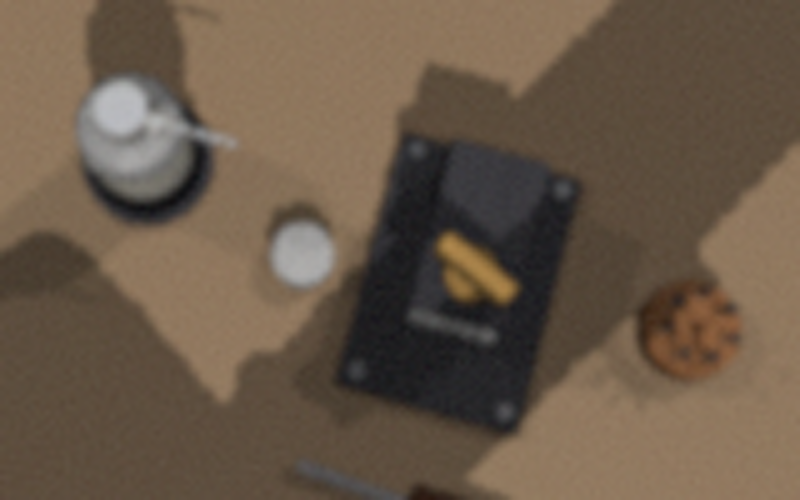

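The numbers fit the given sizes:
- **Cap:** about (599, 71, 150).
- **Blade:** centre (526, −91.5, ~116), 41×10 mm, long axis at 50°.
- **Tin:** (545, −10), which matches its expected place.

I'll carry the arm at a safe height to above the cap and close the fingers on the way.

Request:
servo_tool(series=[0, -29, 21.4, 0, 0, 0, 0, 0, -58, 42.8, 0, 0, 0, 0, 0, -87, 64.2, 0, 0, 0, 0, 0, -116, 85.6, 0, 0, 0, 0, 0, -145, 107, 0, 0, 0, 0], force=30)

```text
clock: 0.6
tcp_pos: [328.6, -393.9, 208.6]
ee_rot: [-0.0, -0.202, 0.979, 0.0]
contact_force: [0.8, 0.1, 0.2]
finger_gap: 12.4
gripper_force: 0.0
```

Request:
servo_tool(series=[0, -29, 21.4, 0, 0, 0, 0, 0, -58, 42.8, 0, 0, 0, 0, 0, -87, 64.2, 0, 0, 0, 0, 0, -116, 85.6, 0, 0, 0, 0, 0, -145, 107, 0, 0, 0, 0])

```text
clock: 1.1
tcp_pos: [419.4, -238.3, 208.8]
ee_rot: [-0.0, -0.202, 0.979, 0.0]
contact_force: [0.1, -1.0, -0.7]
finger_gap: 0.1
gripper_force: 0.0
```

Request:
servo_tool(series=[0, -29, 21.4, 0, 0, 0, 0, 0, -58, 42.8, 0, 0, 0, 0, 0, -87, 64.2, 0, 0, 0, 0, 0, -116, 85.6, 0, 0, 0, 0, 0, -145, 107, 0, 0, 0, 0])

```text
clock: 1.6
tcp_pos: [510.3, -82.6, 208.8]
ee_rot: [-0.0, -0.202, 0.979, 0.0]
contact_force: [0.6, -0.3, 0.8]
finger_gap: 0.2
gripper_force: 0.0
```

```bash
python3 - <<'E'
from h import *
a=snap('wrist','w1'); print(env.observe()['tcp_pos'])
P=cloud('w1')
m=(P[...,2]>122)&(P[...,2]<140)&(abs(P[...,0]-526)<35)&(abs(P[...,1]+91)<35)
Q=P[m]; print(len(Q),Q.mean(0),cv2.minAreaRect(Q[:,:2].astype(np.float32)))
n=(P[...,2]>144)&(P[...,2]<156)&(P[...,1]>55)&(P[...,1]<95)&(abs(P[...,0]-599)<30)
Q=P[n]; print(len(Q),Q.mean(0) if len(Q) else 0, Q.min(0) if len(Q) else 0,Q.max(0) if len(Q) else 0)
E
```

```text
[511.94762373 -79.16048168 207.6774471 ]
617 [521.50906711 -94.55866288 130.24369825] ((522.8614501953125, -94.12214660644531), (41.540611267089844, 10.312241554260254), 49.52598571777344)
72 [596.92454436  59.4298421  148.93160168] [593.51791875  55.34702878 144.13337764] [600.87642885  67.00357935 152.03643832]
```

View pics/w1.png

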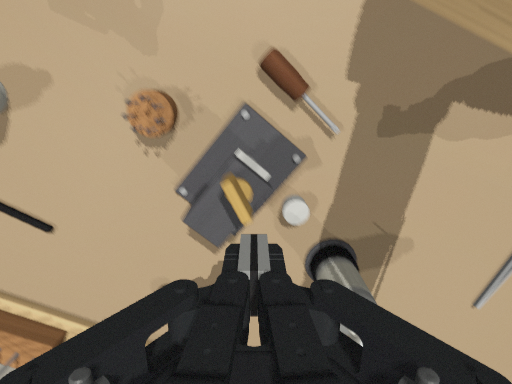

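Request:
servo_tool(series=[0, -29, 21.4, 0, 0, 0, 0, 0, -58, 42.8, 0, 0, 0, 0, 0, -87, 64.2, 0, 0, 0, 0, 0, -116, 85.6, 0, 0, 0, 0, 0, -143, 106, 0, 0, 0, 0])

```text
clock: 2.15
tcp_pos: [599.7, 71.3, 208.5]
ee_rot: [-0.0, -0.202, 0.979, 0.0]
contact_force: [0.7, -0.8, 0.7]
finger_gap: -0.1
gripper_force: 0.0
```

In the wrist view the blade is at about (237,200), the tin at (295,211), and the closed fingertips at (254,270). Nothing is in the way, so I'll descend to just above the cap and step down while watching the force.

Request:
servo_tool(series=[0, 0, 0, 12, 0, 0, 0, 0, 0, 0, 24, 0, 0, 0, 0, 0, 0, 33, 0, 0, 0, 0, 0, 0, 37, 0, 0, 0, 0, 0, 0, 37, 0, 0, 0])

```text
clock: 2.65
tcp_pos: [598.8, 69.0, 171.5]
ee_rot: [-0.0, -0.202, 0.979, -0.0]
contact_force: [0.1, -0.4, 1.3]
finger_gap: 0.1
gripper_force: 0.0
```

Request:
servo_tool(series=[0, 0, 0, 1, 0, 0, 0, 0, 0, 0, 2, 0, 0, 0, 0, 0, 0, 3, 0, 0, 0, 0, 0, 0, 4, 0, 0, 0, 0, 0, 0, 5, 0, 0, 0])

```text
clock: 3.15
tcp_pos: [599.3, 69.9, 167.1]
ee_rot: [0.0, -0.202, 0.979, 0.0]
contact_force: [0.4, 0.5, -0.0]
finger_gap: 0.1
gripper_force: 0.0
```

Request:
servo_tool(series=[0, 0, 0, 1, 0, 0, 0, 0, 0, 0, 2, 0, 0, 0, 0, 0, 0, 3, 0, 0, 0, 0, 0, 0, 3, 0, 0, 0, 0, 0, 0, 3, 0, 0, 0])

```text
clock: 3.65
tcp_pos: [599.3, 69.9, 164.1]
ee_rot: [-0.0, -0.202, 0.979, 0.0]
contact_force: [0.4, -1.0, -0.2]
finger_gap: 0.1
gripper_force: 0.0
```

Request:
servo_tool(series=[0, 0, 0, 1, 0, 0, 0, 0, 0, 0, 2, 0, 0, 0, 0, 0, 0, 2, 0, 0, 0])

```text
clock: 3.95
tcp_pos: [599.2, 69.9, 161.8]
ee_rot: [-0.0, -0.202, 0.979, 0.0]
contact_force: [-0.4, 0.6, 0.0]
finger_gap: 0.1
gripper_force: 0.0
```

```bash
python3 - <<'E'
from h import *
a=snap('scene','s2'); print(env.observe()['contact_force'])
cv2.imwrite('pics/s2c.png',cv2.resize(a['image'][110:220,190:330],None,fx=5,fy=5,interpolation=cv2.INTER_CUBIC))
E
```

```text
[-0.21176998 -0.52977533  0.47200351]
```

View pics/s2c.png

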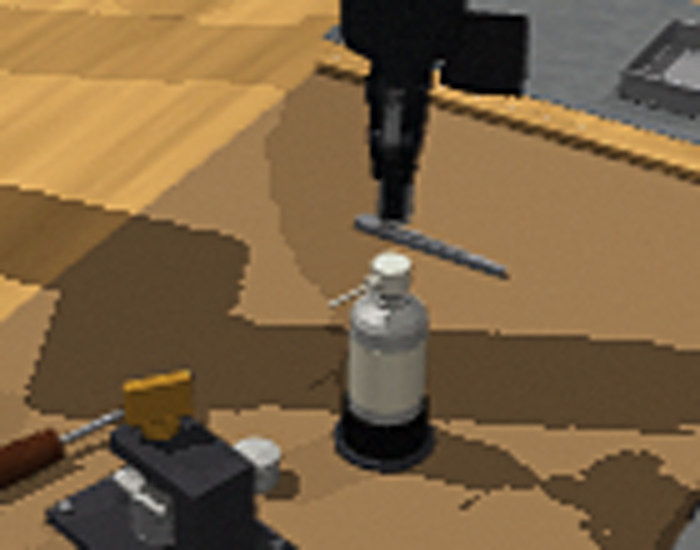

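The fingertips at crop (393,218) sit clear of the cap top at (392,262), so I'll work out where the tips are from depth.

```bash
python3 - <<'E'
from h import *
P=cloud('s2')
for v in range(140,172,2): print(v,P[v,268:270].round(0).tolist())
for n in ['top']:
  snap('top','t2'); T=cloud('t2')
m=(T[...,2]>140)&(T[...,2]<158)&(abs(T[...,1]-70)<70)&(abs(T[...,0]-590)<70); print(T[m].mean(0) if m.any() else 0, m.sum())
m=(P[...,2]>146)&(P[...,2]<156)&(abs(P[...,1]-70)<40)&(abs(P[...,0]-590)<50);print(m.sum(),np.median(P[m],0),P[m].min(0),P[m].max(0))
P1=cloud('scene1')
m=(P1[...,2]>146)&(P1[...,2]<156)&(abs(P1[...,1]-70)<40)&(abs(P1[...,0]-590)<50);print(m.sum(),np.median(P1[m],0),P1[m].min(0),P1[m].max(0))
m=(P1[...,2]>100)&(P1[...,2]<156)&(abs(P1[...,1]+92)<30)&(abs(P1[...,0]-526)<30);print('blade',P1[m].min(0),P1[m].max(0))
print(env.observe()['joint_positions'],env.observe()['tcp_pos'])
E
```

```text
140 [[624.0, 18.0, 268.0], [627.0, 18.0, 269.0]]
142 [[619.0, 27.0, 255.0], [623.0, 27.0, 256.0]]
144 [[613.0, 40.0, 239.0], [615.0, 41.0, 240.0]]
146 [[603.0, 60.0, 219.0], [607.0, 58.0, 221.0]]
148 [[605.0, 55.0, 215.0], [607.0, 59.0, 213.0]]
150 [[603.0, 60.0, 204.0], [608.0, 57.0, 207.0]]
152 [[603.0, 60.0, 197.0], [607.0, 59.0, 199.0]]
154 [[602.0, 63.0, 187.0], [604.0, 66.0, 187.0]]
156 [[481.0, 295.0, 11.0], [480.0, 305.0, 5.0]]
158 [[479.0, 299.0, -1.0], [486.0, 296.0, 3.0]]
160 [[487.0, 284.0, 0.0], [491.0, 285.0, 1.0]]
162 [[599.0, 71.0, 151.0], [603.0, 71.0, 153.0]]
164 [[604.0, 62.0, 150.0], [607.0, 64.0, 150.0]]
166 [[604.0, 64.0, 141.0], [610.0, 59.0, 146.0]]
168 [[607.0, 57.0, 138.0], [609.0, 60.0, 137.0]]
170 [[604.0, 64.0, 126.0], [606.0, 66.0, 125.0]]
[593.18500374  59.31897016 147.28993621] 93
34 [600.30902038  67.0571787  150.24859935] [588.13163313  49.99575543 146.02776776] [611.31743951  83.23374334 153.11206649]
36 [600.31734776  67.39228177 150.39952125] [586.48128947  53.14066065 146.21556922] [611.90875235  81.16864322 152.7266933 ]
blade [ 510.3248309  -112.08063782  100.93104721] [543.3574464  -76.46911932 135.31593904]
[ 4.47677418e-01  4.88636345e-02  8.49754484e-03 -8.70440400e-05
 -1.53050895e+00 -1.61169841e+00] [599.2841139   69.82712628 162.05377795]
```

```bash
python3 - <<'E'
from h import *
d=snap('wrist','w2'); s=env.observe(); P=cloud('w2'); print(s['tcp_pos'],s['clock'],d['mount'].round(3).tolist())
for v in range(225,300,6): print(v,P[v,248].round(0),P[v,262].round(0), d['image'][v,248])
m=(P[...,2]>144)&(P[...,2]<156)&(abs(P[...,1]-70)<40)&(abs(P[...,0]-598)<40);print('cap',m.sum(),P[m].mean(0) if m.any() else 0)
E
```

```text
[599.28140312  69.83114819 162.08348224] 4.1 [[0.001, -0.953, -0.302, 78.738], [1.0, 0.0, 0.001, 0.434], [-0.001, -0.302, 0.953, -165.235], [0.0, 0.0, 0.0, 1.0]]
225 [600.  67. 151.] [597.  75. 150.] [215 219 217]
231 [604.  69. 151.] [601.  77. 150.] [212 217 215]
237 [588.  63. 193.] [586.  70. 192.] [117 121 120]
243 [588.  63. 200.] [586.  69. 199.] [115 120 120]
249 [588.  63. 205.] [586.  69. 204.] [114 119 118]
255 [588.  63. 210.] [586.  69. 210.] [117 120 120]
261 [589.  63. 215.] [586.  69. 215.] [116 121 119]
267 [589.  64. 219.] [586.  68. 221.] [114 118 118]
273 [590.  64. 221.] [587.  69. 222.] [153 157 157]
279 [587.  63. 231.] [586.  68. 229.] [61 63 63]
285 [589.  64. 231.] [586.  68. 233.] [22 25 23]
291 [592.  65. 231.] [586.  68. 237.] [29 27 28]
297 [594.  66. 231.] [586.  68. 240.] [32 34 30]
cap 1284 [594.06236554  66.85843885 149.52303779]
```

View pics/w2.png

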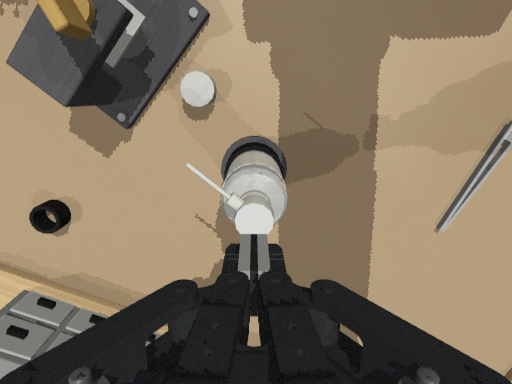

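Both cameras put the closed fingertips at z≈187 with the TCP at 162. They are about 25 mm behind the TCP, not 17 mm ahead as the sheet says. Laterally they are centred over the cap. I'll trust the measurement and go on down, using force to find contact at about TCP z = 125.

Request:
servo_tool(series=[0, 0, 0, 8, 0, 0, 0, 0, 0, 0, 16, 0, 0, 0, 0, 0, 0, 22, 0, 0, 0, 0, 0, 0, 26, 0, 0, 0, 0, 0, 0, 28, 0, 0, 0])

```text
clock: 4.6
tcp_pos: [599.0, 69.8, 133.2]
ee_rot: [-0.001, -0.202, 0.979, -0.0]
contact_force: [-0.2, 0.7, 0.3]
finger_gap: -0.2
gripper_force: 0.0
```

Request:
servo_tool(series=[0, 0, 0, 1, 0, 0, 0, 0, 0, 0, 2, 0, 0, 0, 0, 0, 0, 3, 0, 0, 0, 0, 0, 0, 4, 0, 0, 0, 0, 0, 0, 5, 0, 0, 0])

```text
clock: 5.1
tcp_pos: [599.3, 69.9, 129.2]
ee_rot: [0.0, -0.202, 0.979, 0.0]
contact_force: [-0.5, 0.7, -0.9]
finger_gap: -0.2
gripper_force: 0.0
```

Request:
servo_tool(series=[0, 0, 0, 1, 0, 0, 0, 0, 0, 0, 2, 0, 0, 0, 0, 0, 0, 3, 0, 0, 0, 0, 0, 0, 3, 0, 0, 0])

```text
clock: 5.5
tcp_pos: [599.3, 69.8, 126.4]
ee_rot: [0.0, -0.202, 0.979, 0.0]
contact_force: [-1.1, 0.4, 2.0]
finger_gap: 0.0
gripper_force: 1.4
```

Request:
servo_tool(series=[0, 0, 0, 1, 0, 0, 0, 0, 0, 0, 2, 0, 0, 0, 0, 0, 0, 2, 0, 0, 0])

```text
clock: 5.8
tcp_pos: [599.4, 69.8, 124.3]
ee_rot: [0.0, -0.202, 0.979, 0.0]
contact_force: [-1.1, 1.7, 4.0]
finger_gap: 0.2
gripper_force: 2.1
```

```bash
python3 - <<'E'
from h import *
snap('wrist','w3'); P=cloud('w3'); s=env.observe(); print(s['tcp_pos'],s['contact_force'])
for v in range(213,270,4): print(v,P[v,248].round(0),P[v,262].round(0))
E
```

```text
[599.36931678  69.85568746 124.39626522] [-2.22151695  0.49930129  5.04957741]
213 [588.  62. 125.] [585.  70. 124.]
217 [587.  62. 134.] [584.  69. 133.]
221 [587.  62. 140.] [584.  69. 139.]
225 [587.  62. 145.] [584.  69. 145.]
229 [588.  63. 148.] [585.  69. 147.]
233 [590.  64. 147.] [588.  70. 147.]
237 [589.  63. 154.] [586.  69. 155.]
241 [589.  63. 159.] [586.  69. 159.]
245 [588.  63. 164.] [587.  69. 162.]
249 [589.  63. 167.] [587.  69. 166.]
253 [589.  63. 170.] [586.  69. 171.]
257 [589.  63. 174.] [586.  69. 175.]
261 [589.  63. 177.] [586.  69. 177.]
265 [588.  63. 181.] [586.  69. 180.]
269 [588.  63. 184.] [587.  69. 183.]
```

The fingers are on the cap, which is about 3 mm down at 4–5 N. I'll go on until the force climbs past 6 N against the stop.

Request:
servo_tool(series=[0, 0, 0, 1, 0, 0, 0, 0, 0, 0, 2, 0, 0, 0, 0, 0, 0, 3, 0, 0, 0, 0, 0, 0, 3, 0, 0, 0])

```text
clock: 6.25
tcp_pos: [599.4, 69.8, 121.9]
ee_rot: [0.0, -0.202, 0.979, -0.0]
contact_force: [-3.8, 0.2, 7.3]
finger_gap: -0.3
gripper_force: 3.7
```

Request:
servo_tool(series=[0, 0, 0, 0.5, 0, 0, 0, 0, 0, 0, 1, 0, 0, 0, 0, 0, 0, 1, 0, 0, 0])

```text
clock: 6.55
tcp_pos: [599.4, 69.8, 121.9]
ee_rot: [0.001, -0.202, 0.979, -0.0]
contact_force: [-5.2, 0.8, 11.9]
finger_gap: -0.1
gripper_force: 5.4
```

The cap is on its stop: the force rose with no further travel. One more nudge, then lift straight up.

Request:
servo_tool(series=[0, 0, 0, 0.5, 0, 0, 0, 0, 0, 0, 0.5, 0, 0, 0])

```text
clock: 6.75
tcp_pos: [599.5, 69.8, 121.9]
ee_rot: [0.001, -0.202, 0.979, -0.0]
contact_force: [-6.6, 0.5, 12.2]
finger_gap: 0.1
gripper_force: 6.3
```

Request:
servo_tool(series=[0, 0, 0, -3, 0, 0, 0, 0, 0, 0, -8, 0, 0, 0, 0, 0, 0, -25, 0, 0, 0, 0, 0, 0, -45, 0, 0, 0, 0, 0, 0, -65, 0, 0, 0])

```text
clock: 7.25
tcp_pos: [599.1, 69.9, 184.0]
ee_rot: [-0.001, -0.202, 0.979, 0.0]
contact_force: [-0.2, -0.2, 0.4]
finger_gap: 0.1
gripper_force: 0.0
```

```bash
python3 - <<'E'
from h import *
snap('wrist','w4');P=cloud('w4')
m=(P[...,2]>138)&(P[...,2]<156)&(abs(P[...,1]-70)<12)&(abs(P[...,0]-594)<12);print('cap',m.sum(),np.median(P[m],0))
s=env.observe();print(s['tcp_pos'],s['joint_positions'],s['contact_force'],s['torque'])
E
```

```text
cap 997 [593.8710532   69.09424821 150.34069922]
[600.47418413  69.7280137  188.45795761] [ 4.47576974e-01  4.67381117e-02  5.36608474e-02  1.39618427e-03
 -1.57383038e+00 -1.61172105e+00] [-0.36729208  0.0064702   4.05850154] [-0.0736434  -0.04041685  0.02107309]
```

The cap is back up at 150 mm. Next I'll go above the thumbscrew, opening the fingers and turning 206.7° counter-clockwise. That leaves joint 6 enough range to screw down in one grip.

Request:
servo_tool(series=[40, 26.3, -23.9, 0, 0, 0, -8.4, 40, 52.6, -47.8, 0, 0, 0, -16.8, 40, 78.9, -71.7, 0, 0, 0, -25.2, 40, 105.2, -95.6, 0, 0, 0, -33.6, 40, 131.5, -119.5, 0, 0, 0, -42])

```text
clock: 7.8
tcp_pos: [525.0, -93.0, 183.5]
ee_rot: [-0.0, -0.542, 0.84, 0.0]
contact_force: [0.6, -0.0, -0.0]
finger_gap: 39.7
gripper_force: 0.0
```

Request:
servo_tool(series=[40, 0, 0, 0, 0, 0, -8.4, 40, 0, 0, 0, 0, 0, -16.8, 40, 0, 0, 0, 0, 0, -25.2, 40, 0, 0, 0, 0, 0, -33.6, 40, 0, 0, 0, 0, 0, -42])

```text
clock: 8.3
tcp_pos: [525.7, -91.9, 183.5]
ee_rot: [0.0, 0.807, -0.59, -0.001]
contact_force: [-0.1, 0.2, 0.2]
finger_gap: 39.8
gripper_force: 0.0
```

Request:
servo_tool(series=[40, 0, 0, 0, 0, 0, -8.4, 40, 0, 0, 0, 0, 0, -16.8, 40, 0, 0, 0, 0, 0, -25.2, 40, 0, 0, 0, 0, 0, -33.6, 40, 0, 0, 0, 0, 0, -42])

```text
clock: 8.8
tcp_pos: [525.7, -91.8, 183.4]
ee_rot: [-0.0, 0.965, -0.262, -0.001]
contact_force: [-0.2, -0.4, 0.3]
finger_gap: 39.8
gripper_force: 0.0
```

Request:
servo_tool(series=[40, 0, 0, 0, 0, 0, -8.4, 40, 0, 0, 0, 0, 0, -16.8, 40, 0, 0, 0, 0, 0, -25.2, 40, 0, 0, 0, 0, 0, -33.6, 40, 0, 0, 0, 0, 0, -42])

```text
clock: 9.3
tcp_pos: [525.7, -91.8, 183.5]
ee_rot: [-0.0, 0.995, 0.101, -0.001]
contact_force: [0.1, 0.4, -0.3]
finger_gap: 40.2
gripper_force: 0.0
```

Request:
servo_tool(series=[40, 0, 0, 0, 0, 0, -8.4, 40, 0, 0, 0, 0, 0, -16.8, 40, 0, 0, 0, 0, 0, -25.2, 40, 0, 0, 0, 0, 0, -33.6, 40, 0, 0, 0, 0, 0, -38.7])

```text
clock: 9.8
tcp_pos: [525.7, -91.8, 183.4]
ee_rot: [-0.0, 0.905, 0.425, -0.0]
contact_force: [-0.9, 0.1, 0.4]
finger_gap: 39.9
gripper_force: 0.0
```

Request:
servo_tool(series=[40, 0, 0, 0, 0, 0, 0, 40, 0, 0, 0, 0, 0, 0, 40, 0, 0, 0, 0, 0, 0])

```text
clock: 10.1
tcp_pos: [525.8, -91.9, 184.2]
ee_rot: [-0.0, 0.907, 0.422, -0.0]
contact_force: [-0.1, 0.6, -0.1]
finger_gap: 39.8
gripper_force: 0.0
```

```bash
cat >> h.py <<'E'
def yaw(s):
    w,x,y,z=s['ee_rot']; from scipy.spatial.transform import Rotation as Ro
    R=Ro.from_quat([x,y,z,w]).as_matrix(); return np.degrees(np.arctan2(R[1,1],R[0,1])),R
E
python3 - <<'E'
from h import *
s=env.observe();d=snap('wrist','w5');P=cloud('w5');y,R=yaw(s)
print(s['tcp_pos'],y,np.degrees(s['joint_positions']).round(1),s['finger_gap'],s['contact_force'],s['torque'])
m=(P[...,2]>122)&(P[...,2]<138)&(abs(P[...,0]-526)<35)&(abs(P[...,1]+91)<35)
Q=P[m]; print(len(Q),Q.mean(0),cv2.minAreaRect(Q[:,:2].astype(np.float32)))
c=np.array([Q[:,0].mean(),Q[:,1].mean(),117]); print('shift tool',R.T@(c-s['tcp_pos']))
E
```

```text
[525.76919132 -91.90148209 184.1976339 ] -40.10006302411534 [ 11.7  -7.9  -7.6  -0.  -90.4 128.2] 39.8031474301205 [-0.06152617  0.63356352 -0.14455606] [ 0.0204151   0.03406003 -0.04055223]
684 [524.04967981 -92.64529876 130.64456883] ((523.253173828125, -93.45640563964844), (41.38956069946289, 9.498042106628418), 50.208492279052734)
shift tool [-1.66441725 -0.80513956 67.19831434]
```

View pics/w5.png

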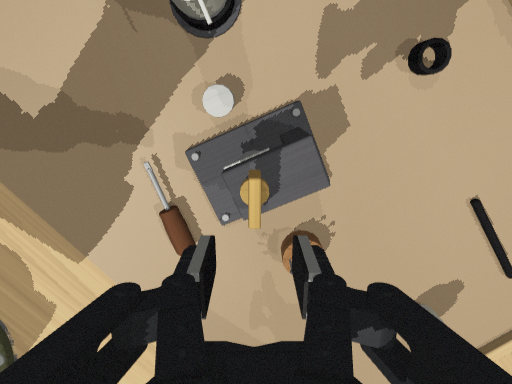

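The blade lies midway between the pads and is square to them. A round collar sits beneath it at z≈102, so I'll keep the tips at about 105, which is TCP ≈ 83.

Request:
servo_tool(series=[40, -1, -0.4, 25, 0, 0, 0, 40, -1, -0.4, 50, 0, 0, 0, 40, -1, -0.4, 72, 0, 0, 0, 40, -1, -0.4, 86, 0, 0, 0, 40, -1, -0.4, 92, 0, 0, 0])

```text
clock: 10.65
tcp_pos: [524.2, -92.5, 91.1]
ee_rot: [-0.0, 0.906, 0.422, -0.001]
contact_force: [-0.9, 0.9, 0.1]
finger_gap: 40.4
gripper_force: 0.0
```

Request:
servo_tool(series=[40, 0, 0, 4, 0, 0, 0, 40, 0, 0, 8, 0, 0, 0, 40, 0, 0, 8, 0, 0, 0])

```text
clock: 10.95
tcp_pos: [525.1, -92.4, 84.8]
ee_rot: [-0.0, 0.906, 0.423, 0.0]
contact_force: [-0.1, -0.1, -0.3]
finger_gap: 40.1
gripper_force: 0.0
```

Request:
servo_tool(series=[4, 0, 0, 0, 0, 0, 0, 4, 0, 0, 0, 0, 0, 0, 4, 0, 0, 0, 0, 0, 0, 4, 0, 0, 0, 0, 0, 0, 4, 0, 0, 0, 0, 0, 0], force=50)

```text
clock: 11.45
tcp_pos: [525.6, -92.8, 85.4]
ee_rot: [0.001, 0.906, 0.423, 0.001]
contact_force: [3.3, -2.1, 2.0]
finger_gap: 9.0
gripper_force: 53.0
```

```bash
python3 - <<'E'
from h import *
a=snap('scene','s3');s=env.observe();print({k:np.round(s[k],2) for k in ('tcp_pos','contact_force','torque','finger_gap','gripper_force')},yaw(s)[0])
b=snap('wrist','w6')
f=lambda i:cv2.resize(i,(400,300),interpolation=cv2.INTER_CUBIC)
cv2.imwrite('pics/g.png',np.hstack([f(a['image'][125:215,160:280]),f(b['image'])]))
E
```

```text
{'tcp_pos': array([525.59, -92.77,  85.37]), 'contact_force': array([ 3.07, -2.7 ,  1.33]), 'torque': array([-1.01, -1.27, -0.05]), 'finger_gap': np.float64(8.71), 'gripper_force': np.float64(53.01)} -39.99841718184065
```

View pics/g.png

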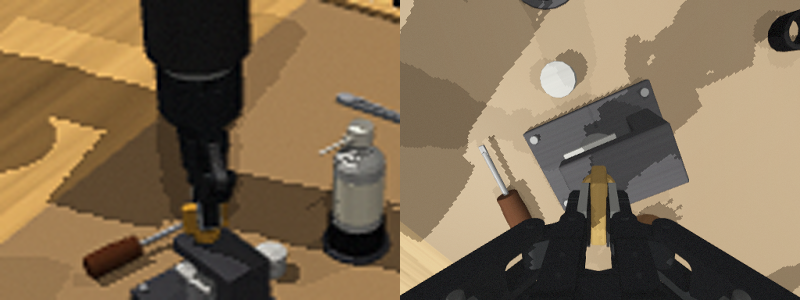

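The blade is gripped with a 9 mm gap at 53 N. Screwing down clockwise (+z turn), following the pitch of about 0.011 mm per degree.

Request:
servo_tool(series=[4, 0, 0, 0.07, 0, 0, 6, 4, 0, 0, 0.13, 0, 0, 12, 4, 0, 0, 0.2, 0, 0, 18, 4, 0, 0, 0.27, 0, 0, 24, 4, 0, 0, 0.33, 0, 0, 30])

```text
clock: 12.05
tcp_pos: [526.0, -93.3, 85.1]
ee_rot: [0.001, 0.985, 0.172, 0.001]
contact_force: [7.0, -5.7, 0.3]
finger_gap: 8.6
gripper_force: 52.8
```

Request:
servo_tool(series=[4, 0, 0, 0.07, 0, 0, 6, 4, 0, 0, 0.13, 0, 0, 12, 4, 0, 0, 0.2, 0, 0, 18, 4, 0, 0, 0.27, 0, 0, 24, 4, 0, 0, 0.33, 0, 0, 30])

```text
clock: 12.55
tcp_pos: [526.1, -94.0, 84.8]
ee_rot: [0.001, 0.996, -0.089, 0.002]
contact_force: [8.4, -9.9, -1.0]
finger_gap: 9.1
gripper_force: 52.6
```

```bash
cat >p.py <<'E'
from h import *
s=env.observe();print({k:np.round(s[k],2) for k in ('clock','tcp_pos','contact_force','torque','finger_gap','gripper_force')},yaw(s)[0],np.degrees(s['joint_positions'])[5])
E
python3 p.py
```

```text
{'clock': np.float64(12.55), 'tcp_pos': array([526.14, -93.97,  84.75]), 'contact_force': array([ 8.41, -9.88, -1.01]), 'torque': array([-3.18, -2.71,  0.12]), 'finger_gap': np.float64(9.12), 'gripper_force': np.float64(52.62)} -100.26190663534004 68.12852286552226
```

Side force is building up towards (+x, −y), so the true axis is about 1–1.5 mm that way. I'll correct for it and turn on in finer steps.

Request:
servo_tool(series=[4, 0.5, 0.5, 0.04, 0, 0, 3, 4, 1, 1, 0.07, 0, 0, 6, 4, 1.3, 1.3, 0.1, 0, 0, 9, 4, 1.3, 1.3, 0.13, 0, 0, 12, 4, 1.3, 1.3, 0.17, 0, 0, 15])

```text
clock: 13.05
tcp_pos: [526.2, -94.5, 84.6]
ee_rot: [0.0, 0.976, -0.217, 0.001]
contact_force: [2.7, -3.7, 2.0]
finger_gap: 9.0
gripper_force: 63.5
```

```bash
python3 p.py
```

```text
{'clock': np.float64(13.05), 'tcp_pos': array([526.23, -94.48,  84.6 ]), 'contact_force': array([ 2.65, -3.75,  2.04]), 'torque': array([-1.41, -0.68,  1.21]), 'finger_gap': np.float64(8.97), 'gripper_force': np.float64(63.53)} -115.01485535872504 53.528314658949284
```

Torque has jumped from 0.12 to 1.2 N m after about 75°, which looks like the stop. I'll confirm with a little more turn.

Request:
servo_tool(series=[4, 0, 0, 0, 0, 0, 1.5, 4, 0, 0, 0, 0, 0, 3, 4, 0, 0, 0, 0, 0, 3])

```text
clock: 13.35
tcp_pos: [526.2, -94.5, 84.6]
ee_rot: [0.001, 0.971, -0.241, 0.001]
contact_force: [1.8, -4.4, 4.8]
finger_gap: 8.7
gripper_force: 79.1
```

```bash
python3 p.py; python3 - <<'E'
from h import *
d=snap('wrist','w7');a=snap('top','t7')
for f in('w7','t7'):
    P=cloud(f);m=(P[...,2]>122)&(P[...,2]<136)&(abs(P[...,0]-526)<24)&(abs(P[...,1]+94)<24)
    im=d['image'] if f=='w7' else a['image']
    m&=(im[...,2].astype(int)-im[...,0]>35)   # brass: red over blue
    Q=P[m]; 
    if len(Q)>5: print(f,len(Q),Q.mean(0),cv2.fitLine(Q[:,:2].astype(np.float32),cv2.DIST_L2,0,.01,.01).ravel(),cv2.minAreaRect(Q[:,:2].astype(np.float32)))
E
```

```text
{'clock': np.float64(13.35), 'tcp_pos': array([526.21, -94.5 ,  84.62]), 'contact_force': array([ 1.78, -4.38,  4.82]), 'torque': array([-1.75, -0.69,  1.72]), 'finger_gap': np.float64(8.69), 'gripper_force': np.float64(79.14)} -117.87903933786944 50.65210546687042
w7 1649 [526.99683301 -95.61646749 129.7968084 ] [ 9.1254020e-01 -4.0898702e-01  5.2699683e+02 -9.5616470e+01] ((523.469970703125, -94.34616088867188), (9.871440887451172, 42.204864501953125), 68.03311157226562)
```

Torque is now 1.7 N m with the blade lagging the pads, so it is firmly seated. I'll unwind in small steps to find the angle where the load vanishes, since that is the seated blade angle.

Request:
servo_tool(series=[4, 0, 0, 0, 0, 0, -2, 4, 0, 0, 0, 0, 0, -3, 4, 0, 0, 0, 0, 0, -3])

```text
clock: 13.75
tcp_pos: [526.2, -94.4, 84.6]
ee_rot: [0.0, 0.977, -0.215, 0.001]
contact_force: [2.0, -4.6, 4.5]
finger_gap: 9.1
gripper_force: 62.5
```

```bash
python3 p.py
```

```text
{'clock': np.float64(13.75), 'tcp_pos': array([526.23, -94.44,  84.57]), 'contact_force': array([ 2.  , -4.57,  4.51]), 'torque': array([-1.62, -0.76,  1.13]), 'finger_gap': np.float64(9.15), 'gripper_force': np.float64(62.54)} -114.86526389240655 53.67293578246985
```

Request:
servo_tool(series=[4, 0, 0, 0, 0, 0, -1, 4, 0, 0, 0, 0, 0, -2, 4, 0, 0, 0, 0, 0, -2])

```text
clock: 14.05
tcp_pos: [526.2, -94.4, 84.5]
ee_rot: [0.0, 0.98, -0.199, 0.001]
contact_force: [2.2, -4.5, 3.8]
finger_gap: 9.0
gripper_force: 55.3
```

```bash
python3 p.py
```

```text
{'clock': np.float64(14.05), 'tcp_pos': array([526.22, -94.41,  84.53]), 'contact_force': array([ 2.18, -4.47,  3.79]), 'torque': array([-1.58, -0.66,  0.81]), 'finger_gap': np.float64(9.02), 'gripper_force': np.float64(55.25)} -112.91676105616243 55.63135826264569
```

Request:
servo_tool(series=[4, 0, 0, 0, 0, 0, -1, 4, 0, 0, 0, 0, 0, -2, 4, 0, 0, 0, 0, 0, -2])

```text
clock: 14.35
tcp_pos: [526.2, -94.4, 84.5]
ee_rot: [0.0, 0.983, -0.182, 0.001]
contact_force: [1.7, -4.7, 5.9]
finger_gap: 8.9
gripper_force: 53.6
```

```bash
python3 p.py
```

```text
{'clock': np.float64(14.35), 'tcp_pos': array([526.21, -94.36,  84.52]), 'contact_force': array([ 1.68, -4.7 ,  5.86]), 'torque': array([-1.55, -0.67,  0.28]), 'finger_gap': np.float64(8.93), 'gripper_force': np.float64(53.62)} -110.96377283948358 57.59495427564504
```

The load extrapolates to zero at about −110° tool yaw. That gives 70° (1.22 rad) turned, inside the stated range. Now I'll back off a quarter turn, 91.2° from here, rising with the thread.

Request:
servo_tool(series=[4, 0.2, 0.2, -0.07, 0, 0, -6, 4, 0.4, 0.5, -0.13, 0, 0, -12, 4, 0.4, 0.5, -0.2, 0, 0, -18, 4, 0.4, 0.5, -0.27, 0, 0, -24, 4, 0.4, 0.5, -0.33, 0, 0, -30])

```text
clock: 14.85
tcp_pos: [526.3, -93.7, 84.8]
ee_rot: [-0.001, 0.997, 0.081, 0.0]
contact_force: [-0.2, 1.3, 7.2]
finger_gap: 9.0
gripper_force: 53.8
```

Request:
servo_tool(series=[4, 0, 0, -0.07, 0, 0, -6, 4, 0, 0, -0.13, 0, 0, -12, 4, 0, 0, -0.2, 0, 0, -18, 4, 0, 0, -0.27, 0, 0, -24, 4, 0, 0, -0.33, 0, 0, -30])

```text
clock: 15.35
tcp_pos: [525.9, -93.1, 85.1]
ee_rot: [-0.001, 0.942, 0.336, 0.0]
contact_force: [-2.6, 3.6, 9.5]
finger_gap: 8.9
gripper_force: 54.1
```

Request:
servo_tool(series=[4, 0, 0, -0.07, 0, 0, -6, 4, 0, 0, -0.13, 0, 0, -12, 4, 0, 0, -0.2, 0, 0, -18, 4, 0, 0, -0.27, 0, 0, -24, 4, 0, 0, -0.33, 0, 0, -30])

```text
clock: 15.85
tcp_pos: [525.3, -92.8, 85.4]
ee_rot: [-0.002, 0.823, 0.568, 0.0]
contact_force: [-5.0, 6.1, 10.8]
finger_gap: 8.6
gripper_force: 54.3
```

Request:
servo_tool(series=[4, 0, 0, 0, 0, 0, -1.2, 4, 0, 0, 0, 0, 0, -1.2, 4, 0, 0, 0, 0, 0, -1.2])

```text
clock: 16.15
tcp_pos: [525.3, -92.8, 85.4]
ee_rot: [-0.002, 0.818, 0.575, 0.0]
contact_force: [-5.6, 5.5, 10.8]
finger_gap: 8.8
gripper_force: 54.3
```

```bash
python3 p.py; python3 - <<'E'
from h import *
d=snap('wrist','w8')
for f,t in(('w5',-40.1),('w7',-117.9),('w8',None)):
    D=np.load(f'pics/{f}.npz');P=cloud(f);im=D['image']
    m=(P[...,2]>122)&(P[...,2]<137)&(abs(P[...,0]-525)<24)&(abs(P[...,1]+93)<24)&(im[...,2].astype(int)-im[...,0]>35)
    Q=P[m];l=cv2.fitLine(Q[:,:2].astype(np.float32),cv2.DIST_HUBER,0,.01,.01).ravel()
    r=cv2.minAreaRect(Q[:,:2].astype(np.float32))
    print(f,len(Q),Q.mean(0).round(1),np.degrees(np.arctan2(l[1],l[0])),r)
E
```

```text
{'clock': np.float64(16.15), 'tcp_pos': array([525.28, -92.78,  85.44]), 'contact_force': array([-5.64,  5.5 , 10.81]), 'torque': array([2.06, 1.99, 0.04]), 'finger_gap': np.float64(8.84), 'gripper_force': np.float64(54.32)} -19.75749065996369 148.81580617487495
w5 684 [524.  -92.6 130.6] 49.960533 ((523.253173828125, -93.45640563964844), (41.38956069946289, 9.498042106628418), 50.208492279052734)
w7 1649 [527.  -95.6 129.8] -24.289017 ((523.469970703125, -94.34616088867188), (9.871440887451172, 42.204864501953125), 68.03311157226562)
w8 1779 [524.4 -91.1 130.6] 70.34438 ((517.1410522460938, -91.5692367553711), (42.27865219116211, 22.870079040527344), 70.02507781982422)
```

The quarter turn is done: tool yaw is −19.8° and the wrist view puts the blade at about 70°, against a seated angle of about −20°. Residual torque is near zero and the grip is 54 N. Nothing else was touched, so I'm handing in.

```bash
python3 -c "
from bench import env
print(env.close_job())"
```

```text
the job is handed in; nothing more can be done
None
```

I pressed the nozzle cap fully down and let it come back up, then screwed the thumbscrew down to its stop and backed it off about a quarter turn, still gripped at 54 N. The job is handed in at about 16 s; the seated angle came from torque, while the camera put the back-off at 92–94°.

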